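# Feel the tray's rolled edge for dents

### The job

Feel the aluminium tray for dents before it is used: put the fingertips lightly on the long rolled edge that faces the robot, at its corner on the salt crock's side, and run them along that edge, lightly touching it all the way, to the corner on the clip-lid jar's side. Finish there with the fingertips still resting lightly on the edge, and hold them so. Do not grip, lift or shift the tray, do not press hard, and leave everything else where it lies.

Things in the scene. Friction and masses are not known exactly. Their poses are not given: they have to be found in the camera images.
- tray: Loose aluminium baking tray, about 0.8 kg, 260 mm (x) by 360 mm (y) between rim centre lines, flat on the counter. Walls and floor 3 mm thick; rolled rim 10 mm thick on all sides, its top 29 mm above the counter. Origin: centre of its underside; x points away from the robot (turned up to 15 degrees), y to the left along its long sides, z up.
- near_edge: The tray's long rolled edge nearest the robot, part of the tray: a straight rigid round bar 10 mm thick and 360 mm long between corners. Origin: top of the roll, midway between its corners, 29 mm above the counter; y runs along the edge, with the corners at y = +180 mm and -180 mm; x across it, towards the inside of the tray.
- crock: Salt crock: squat, wide-mouthed open blue ceramic pot, 110 mm wide, 80 mm high, standing off one short end of the tray (about 120 mm from the tray's end to the crock's centre), at either the left or the right end. Origin: centre of its underside.
- jar: Small round glass jar with a wire spring-clip lid, 62 mm wide, 85 mm high, standing off the other short end of the tray, likewise. Origin: centre of its underside.
- scraper: Steel bench scraper lying in the tray: blade 110 by 150 mm, with a 22 mm thick wooden handle along one long side. Origin: centre of the blade's underside.
- cutter: Round steel dough cutter ring, 80 mm wide, 35 mm high, standing in the tray. Origin: centre of its underside.
- bowl: White ceramic bowl, 140 mm wide, 55 mm high, at the right of the counter. Origin: centre of its underside.
- oil: Green glass oil bottle, 64 mm wide, 230 mm high, standing beyond the tray's right end. Origin: centre of its underside.
- can: Tin, 100 mm wide, 110 mm high, standing beyond the tray's left end. Origin: centre of its underside.
Things that resemble listed ones, but are neither listed nor needed, are in the scene too. Of the things like the crock, leave any that is orange, pink or red; of the rest the larger one is meant.

How it is judged:
By the outcome, as a careful person would: the job done as asked, in the order asked, and still so for the second after the job is handed in, while the arm keeps its last pose, push and grip.
It also fails if it takes over 51 s, if anything falls off the work surface, if the arm or the gripper's body presses on something with over 40 N, if the wrist force passes 120 N, or if a joint passes its speed limit or range.

### The arm

A 6-joint arm with a two-finger parallel gripper is mounted at the origin on the work surface. World frame = base frame: x ahead of the robot, y to its left, z up, the work surface at z = 0. Lengths are in mm, angles in rad, forces in N, time in s.
With the tool pointing down it reaches from about 350 to 875 mm from the base axis. Payload 4.2 kg.
Tool frame: the origin (TCP) lies between the finger pads, 19 mm behind the fingertips; this is the grasp point; z points along the fingers, y is the line along which they close (so a half turn about z gives the same grasp; the last joint's range is limited). The gripper opens to 85 mm and grips with 20 to 120 N. Pads are 22 mm wide; open, the fingers measure 114 mm over their backs; the gripper's body (76 mm by 85 mm) begins 54 mm behind the grasp point. The pads swing forward as they close: fully open they stand 13 mm farther back than shut.
Start: joints at [-0.998, 0.385, 0.008, 0, -1.194, -0.259], TCP at [192.937, -594.453, 250.012] pointing down, gripper open.
Joint ranges: [-3.14, 3.14], [-1.21, 2.06], [-1.07, 1.41], [-3.16, 2.05], [-2.99, -0.16], [-3.1, 3.1]. Speed limits (rad/s): [2.79, 2.79, 3.14, 3.14, 3.14, 3.14].

### API

Orientations are given as a unit quaternion [x, y, z, w].
In Python, from bench import read_state, get_image, job_done gives the robot as it stands.
- The arm moves only by the shell command python3 -m jog 'ROWS'. ROWS is JSON, a list of rows, each a list of 3 entries, a list of its own where there are three numbers: the shift along the world's x, y, z scaled (see below), then the turn, a rotation vector about the world's x, y, z scaled (see below), then the gripper's target within -1 to 1 (shut at 1, half-way at 0, fully open at -1). In form: [[[x, y, z], [wx, wy, wz], claw], ...]. A call has 1 to 20 rows; each row is the pose to reach, as a shift and turn from the pose commanded when the call began; what a row does not reach only later rows make up. The controller multiplies each number of a shift by 10 cm and each number of a turn by 120 degrees. A row lasts 1/10 s, in which the tool goes at most 50 mm and 8.59 degrees, less where a joint would pass 70% of its speed; a pose out of reach is approached as far as the arm can. A call with a number of a shift or a turn outside -1 to 1 is refused whole. A call with a gripper value outside its range is refused whole. The fingers move at their own pace and stop on an object; the grip force is fixed at half the most. Time passes only in rows, so rows that repeat a pose let the fingers close. It gives the time, the measured TCP pose, the force, the opening and the grip force at its end, in the units of the state.
- read_state(): the state, without advancing time (a new reading comes with each control period).
- get_image(name): name is "scene" or "top" or "wrist"; returns a dict with "frame" (480x640x3 uint8, red, green, blue), "range_z" (480x640 float32, mm along the optical axis (not along the pixel's ray), 0 where there is no reading), "fx", "fy", "cx", "cy" (pixels), "R" (3x3) and "t" (3): a world point X has camera coordinates R X + t. Camera axes: x right, y down, z forward; pixel columns grow to the right and rows downward; lengths in mm; the calibration is good to about 2 mm. A picture is of the moment at which its call begins.
- job_done(): hands the job in; it is judged then, once.
The state is a dict: "clock": time; "joints": joint angles; "joint_vel": joint speeds; "joint_efforts": joint torques, N m; "position": TCP position; "ee_rot": TCP orientation; "contact_force": force on the tool from outside, world axes, zero at the start; "wrist_torque": the same for the moment, N m; "gripper_width": finger opening in mm; "grasp_force": force on a finger pad.
Only numpy, scipy, OpenCV 4.12 (cv2) and the standard library are available. Lean on these libraries where they do the work, as an engineer would, in place of code of your own. Each camera call takes 0.05 s, during which the arm holds its last target. There are 200 camera calls.

## Working session

There is one attempt and no reset: what is moved stays moved. The work goes in short steps, Python scripts to look and compute and a shell command to move; the robot and the scene stay as the last step left them, time stands still between calls to the robot, and variables do not carry over. Pictures are saved under pics/ and viewed, at most 10 in all, crops included, and the job is handed in when it is done.

```bash
mkdir -p pics
cat > h.py <<'E'
import numpy as np, cv2
from bench import read_state, get_image, job_done
def snap(n,f):
    d=get_image(n); cv2.imwrite(f'pics/{f}.png',d['frame'][:,:,::-1]); np.savez(f'pics/{f}.npz',**d); return d
def w(d,u,v,z=None):
    r=np.array([(u-d['cx'])/d['fx'],(v-d['cy'])/d['fy'],1.]); R=d['R'];t=d['t']
    s=d['range_z'][int(v),int(u)]
    if z is not None:
        o=-R.T@t; s=(z-o[2])/(R.T@r)[2]
    return (R.T@(r*s-t)).round(1)
E
python3 - <<'E'
from h import *
snap('top','top1'); snap('scene','scene1'); s=read_state(); print(s)
E
```

```text
{'clock': 0.1, 'joints': array([-9.98417153e-01,  3.85516676e-01,  6.75920699e-03, -4.19548949e-04,
       -1.19401879e+00, -2.58579296e-01]), 'joint_vel': array([-0.00033519, -0.00197239,  0.00159781,  0.0028952 , -0.00052441,
        0.00079886]), 'joint_efforts': array([-8.20102050e-04, -3.93319559e+01,  1.88930708e+01,  4.19800356e+00,
       -2.57509637e-03,  1.15143393e-05]), 'position': array([ 192.7733369 , -594.01646597,  249.00960548]), 'ee_rot': array([-1.56180477e-01,  9.87728020e-01,  9.84445641e-04, -2.21184625e-04]), 'contact_force': array([0.60142607, 0.07847102, 0.68716371]), 'wrist_torque': array([0.01748758, 0.00750234, 0.02836516]), 'grasp_force': 0.0, 'gripper_width': 84.66627619170364}
```

View pics/top1.png

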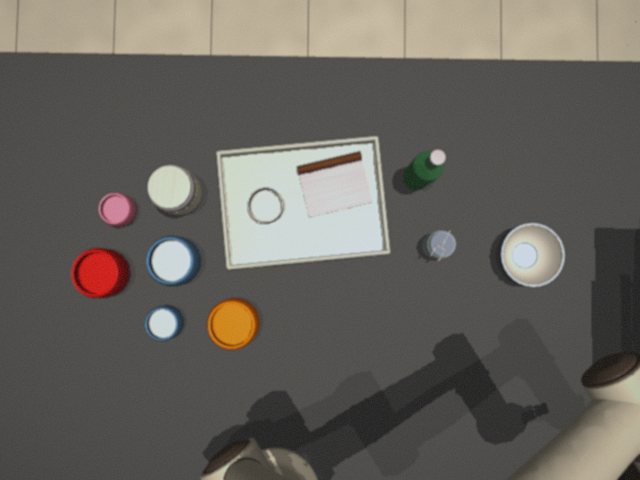

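View pics/scene1.png

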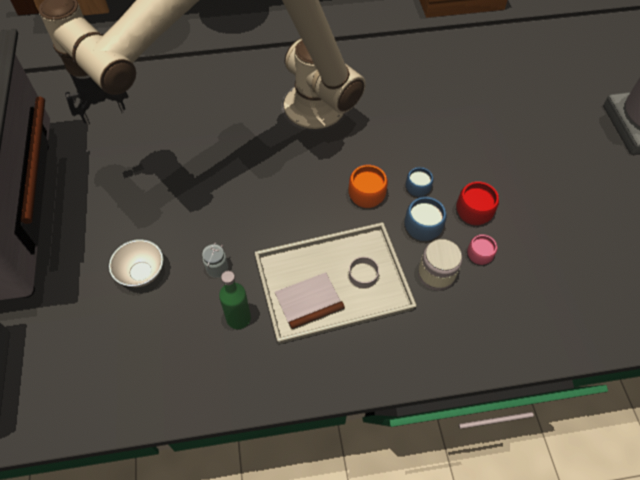

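The top view shows the tray's near edge running from about (229,268) to (389,253). The crock candidates are red (101,273), orange (233,323), pink (117,209), large blue (173,261) and small blue (163,323). The large blue one fits, since it isn't an excluded colour and is the larger of the rest. The clip jar is at (441,245). So the run goes from the left corner to the right corner; I'll confirm in a crop.

Run:
```python
from h import *
d=dict(np.load('pics/top1.npz'))
c=d['frame'][130:340,140:460,::-1]; cv2.imwrite('pics/crop1.png',cv2.resize(c,None,fx=2.5,fy=2.5,interpolation=cv2.INTER_CUBIC))
for n,p,z in [('cL',(229,267),29),('cR',(388,253),29),('fL',(219,154),29),('fR',(377,139),29)]: print(n,w(d,*p,z),w(d,*p))
for n,p in [('blue',(173,261)),('small',(163,323)),('jar',(441,245)),('orange',(233,323))]: print(n,w(d,*p,80))
for n,a,b,z in [('big blue',(147,261),(199,261),80),('small',(146,323),(182,323),60)]: print(n,w(d,*a,z)-w(d,*b,z))
# height profile across edge, mid
for u in (240,270,308,345,378):
  print(u,[ (v,*w(d,u,v)[[0,2]]) for v in range(248,272) if w(d,u,v)[2]>12])
```

```text
cL [502.  107.6  29. ] [502.  108.   26.1]
cR [ 537.9 -247.8   29. ] [ 538.  -248.1   26.9]
fL [756.6 135.6  29. ] [757.7 136.5  23.9]
fR [ 796.  -221.3   29. ] [ 796.3 -221.5   27.9]
blue [513.4 219.8  80. ]
small [381.3 237.5  80. ]
jar [ 555.2 -355.2   80. ]
orange [383.1  88.6  80. ]
big blue [ -1.4 111.2   0. ]
small [-0.9 77.8  0. ]
240 [(264, np.float64(509.1), np.float64(24.3)), (265, np.float64(506.8), np.float64(24.3)), (266, np.float64(504.6), np.float64(29.7)), (267, np.float64(502.4), np.float64(30.2)), (268, np.float64(500.1), np.float64(23.3))]
270 [(262, np.float64(514.4), np.float64(27.0)), (263, np.float64(512.1), np.float64(33.3)), (264, np.float64(509.9), np.float64(30.4)), (265, np.float64(507.7), np.float64(28.2))]
308 [(258, np.float64(524.5), np.float64(24.4)), (259, np.float64(522.2), np.float64(27.8)), (260, np.float64(519.9), np.float64(27.6)), (261, np.float64(517.6), np.float64(34.6))]
345 [(254, np.float64(534.5), np.float64(24.9)), (255, np.float64(532.2), np.float64(26.2)), (256, np.float64(529.9), np.float64(29.6)), (257, np.float64(527.7), np.float64(29.8)), (258, np.float64(525.5), np.float64(26.0))]
378 [(251, np.float64(542.0), np.float64(33.5)), (252, np.float64(539.8), np.float64(30.0)), (253, np.float64(537.7), np.float64(25.6)), (254, np.float64(535.4), np.float64(29.5))]
```

View pics/crop1.png

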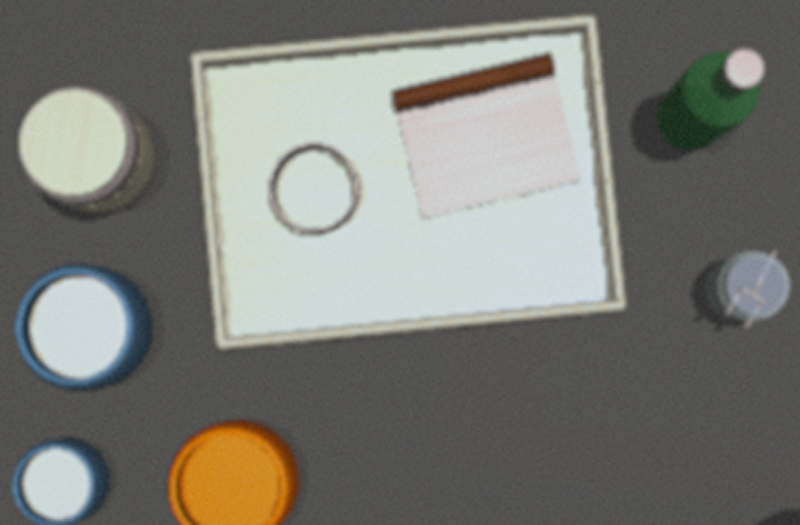

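The crop confirms it: the larger blue pot is at crop (83,326), left of the tray, with the jar on the right. The corners are about L=(501.5,109) and R=(538,-249). They are 360 apart at about 5.8°, which matches the given size. Next I move above L, closing the fingers and lining the closing line up with the edge.

```bash
python3 -m jog '[[[0.44,1,0],[0,0,-0.1],1],[[0.44,1,0],[0,0,-0.1],1],[[0.44,1,0],[0,0,-0.1],1],[[0.44,1,0],[0,0,-0.1],1]]'
python3 -m jog '[[[0.44,1,0],[0,0,0],1],[[0.44,1,0],[0,0,0],1],[[0.44,1,0],[0,0,0],1]]'
python3 -m jog '[[[0.44,1,0],[0,0,0],1],[[0.44,1,0],[0,0,0],1],[[0.44,1,0],[0,0,0],1]]'
python3 -m jog '[[[0.44,1,0],[0,0,0],1],[[0.44,1,0],[0,0,0],1],[[0.44,1,0],[0,0,0],1]]'
python3 -m jog '[[[0.44,1,0],[0,0,0],1],[[0.44,1,0],[0,0,0],1],[[0.44,1,0],[0,0,0],1]]'
python3 -m jog '[[[0.44,1,0],[0,0,0],1],[[0.44,1,0],[0,0,0],1],[[0.44,1,0],[0,0,0],1]]'
python3 -m jog '[[[0.44,1,-0.7],[0,0,0],1],[[0.44,1,-0.7],[0,0,0],1],[[0.44,1,-0.7],[0,0,0],1],[[0.44,1,-0.7],[0,0,0],1],[[0.44,1,-0.7],[0,0,0],1]]'
python3 - <<'E'
from h import *
s=read_state(); print(s['clock'],s['position'],s['ee_rot'],s['gripper_width'],s['contact_force'])
d=snap('wrist','wrist1')
E
```

```text
clock: 0.5
position: [237.5, -493.2, 250.3]
ee_rot: [-0.054, 0.999, -0.0, 0.0]
contact_force: [-0.4, -0.7, -0.2]
gripper_width: 28.0
grasp_force: 0.0
clock: 0.8
position: [281.6, -392.5, 250.0]
ee_rot: [-0.053, 0.999, 0.0, 0.0]
contact_force: [-0.6, -0.5, 0.7]
gripper_width: 0.2
grasp_force: 0.0
clock: 1.1
position: [326.3, -292.7, 250.3]
ee_rot: [-0.054, 0.999, -0.0, 0.0]
contact_force: [-0.6, 0.2, 0.9]
gripper_width: -0.1
grasp_force: 0.0
clock: 1.4
position: [370.9, -192.7, 250.4]
ee_rot: [-0.054, 0.999, -0.0, 0.001]
contact_force: [-0.1, -1.3, 0.1]
gripper_width: -0.2
grasp_force: 0.0
clock: 1.7
position: [415.3, -92.6, 250.2]
ee_rot: [-0.054, 0.999, -0.0, 0.001]
contact_force: [0.6, -0.1, -0.6]
gripper_width: -0.0
grasp_force: 0.0
clock: 2.0
position: [459.5, 7.4, 249.9]
ee_rot: [-0.053, 0.999, -0.0, 0.0]
contact_force: [-0.6, -0.9, 0.9]
gripper_width: 0.1
grasp_force: 0.0
clock: 2.5
position: [501.4, 104.3, 179.3]
ee_rot: [-0.052, 0.999, -0.001, -0.001]
contact_force: [0.2, -0.4, 0.3]
gripper_width: -0.1
grasp_force: 0.0
2.5 [501.3527465  104.2814413  179.27198696] [-5.16974833e-02  9.98662128e-01 -6.72710054e-04 -9.33522640e-04] -0.05238973488845454 [ 0.2223831  -0.42252376  0.33988889]
```

View pics/wrist1.png

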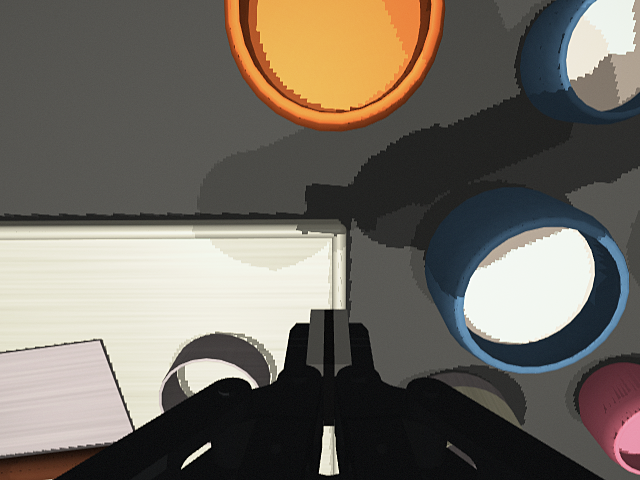

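The wrist view shows the near rim as a horizontal band, with its centre line running from about (5,231) to (305,229). The left corner's rim centre is near (340,228). I'll refine the corner from these pixels.

Run:
```python
from h import *
d=dict(np.load('pics/wrist1.npz')); d={k:(v if v.ndim else float(v)) for k,v in d.items()}
for p in [(340,228),(300,229),(200,230),(100,231),(10,231)]: print(p,w(d,*p,29),w(d,*p))
for u in (60,200,300):
  print(u,[(v,*w(d,u,v)[[0,1,2]]) for v in range(212,244,3)])
```

```text
(340, 228) [500.2 110.5  29. ] [500.3 110.5  28.7]
(300, 229) [503.6  83.8  29. ] [503.9  83.8  28.1]
(200, 230) [511.2  17.   29. ] [511.3  16.9  28.7]
(100, 231) [518.8 -49.9  29. ] [518.4 -49.2  30.3]
(10, 231) [ 525.1 -110.2   29. ] [ 524.8 -109.7   29.6]
60 [(212, np.float64(517.6), np.float64(-93.1), np.float64(0.4)), (215, np.float64(520.1), np.float64(-93.6), np.float64(-0.2)), (218, np.float64(521.9), np.float64(-93.0), np.float64(1.3)), (221, np.float64(523.3), np.float64(-91.4), np.float64(4.1)), (224, np.float64(523.1), np.float64(-87.4), np.float64(10.9)), (227, np.float64(519.2), np.float64(-77.2), np.float64(27.7)), (230, np.float64(520.7), np.float64(-76.3), np.float64(29.5)), (233, np.float64(523.3), np.float64(-77.2), np.float64(28.4)), (236, np.float64(525.5), np.float64(-77.5), np.float64(28.2)), (239, np.float64(537.4), np.float64(-93.0), np.float64(3.8)), (242, np.float64(539.7), np.float64(-93.1), np.float64(4.0))]
200 [(212, np.float64(507.0), np.float64(9.0), np.float64(0.8)), (215, np.float64(509.4), np.float64(8.9), np.float64(0.2)), (218, np.float64(511.7)
[... 509 characters left out ...]
 np.float64(3.1))]
300 [(212, np.float64(499.5), np.float64(81.7), np.float64(0.9)), (215, np.float64(501.7), np.float64(81.9), np.float64(1.0)), (218, np.float64(504.3), np.float64(82.0), np.float64(-0.2)), (221, np.float64(504.2), np.float64(82.5), np.float64(8.0)), (224, np.float64(500.8), np.float64(83.5), np.float64(27.0)), (227, np.float64(502.6), np.float64(83.7), np.float64(27.7)), (230, np.float64(504.3), np.float64(83.9), np.float64(29.3)), (233, np.float64(506.5), np.float64(84.1), np.float64(28.9)), (236, np.float64(508.5), np.float64(84.2), np.float64(29.1)), (239, np.float64(519.2), np.float64(83.5), np.float64(3.9)), (242, np.float64(521.8), np.float64(83.7), np.float64(3.2))]
```

```bash
python3 -m jog '[[[0.01,0.04,-0.5],[0,0,0],1],[[0.01,0.04,-1],[0,0,0],1],[[0.01,0.04,-1],[0,0,0],1],[[0.01,0.04,-1],[0,0,0],1]]'
python3 -m jog '[[[0,0,-0.05],[0,0,0],1],[[0,0,-0.1],[0,0,0],1],[[0,0,-0.15],[0,0,0],1],[[0,0,-0.15],[0,0,0],1],[[0,0,-0.15],[0,0,0],1]]'
python3 - <<'E'
from h import *
d=snap('wrist','wrist2')
E
```

```text
clock: 2.95
position: [502.6, 108.6, 81.1]
ee_rot: [-0.052, 0.999, -0.0, 0.0]
contact_force: [0.6, -0.2, 1.4]
gripper_width: 0.2
grasp_force: 0.0
clock: 3.45
position: [502.1, 109.6, 65.4]
ee_rot: [-0.052, 0.999, 0.0, 0.0]
contact_force: [-1.3, -0.2, 0.6]
gripper_width: 0.1
grasp_force: 0.0
```

View pics/wrist2.png

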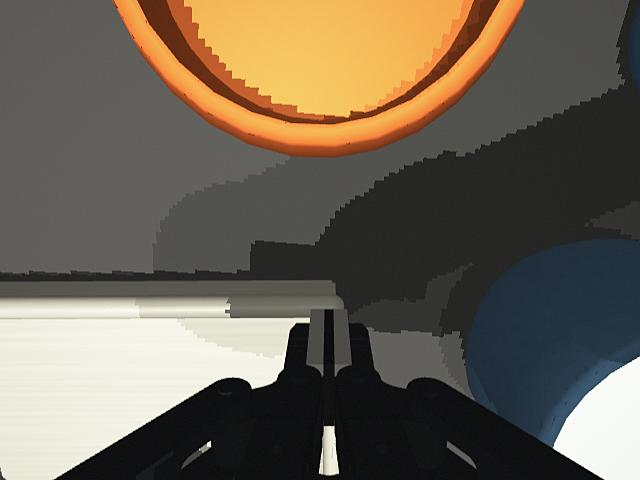

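The fingertips at (328,310) hang just above the rim corner (340,303). From here I descend in small steps until I see contact.

```bash
python3 -m jog '[[[0,0,-0.06],[0,0,0],1],[[0,0,-0.11],[0,0,0],1],[[0,0,-0.12],[0,0,0],1],[[0,0,-0.12],[0,0,0],1]]' | egrep 'pos|force'
python3 -m jog '[[[0,0,-0.02],[0,0,0],1],[[0,0,-0.02],[0,0,0],1],[[0,0,-0.02],[0,0,0],1]]' | egrep 'pos|force'
python3 -m jog '[[[0,0,-0.01],[0,0,0],1],[[0,0,-0.01],[0,0,0],1],[[0,0,-0.01],[0,0,0],1]]' | egrep 'pos|force'
python3 -m jog '[[[0,0,-0.01],[0,0,0],1],[[0,0,-0.01],[0,0,0],1],[[0,0,-0.01],[0,0,0],1]]' | egrep 'pos|force'
```

```text
position: [501.7, 109.4, 52.5]
contact_force: [0.2, -0.4, 0.7]
grasp_force: 0.0
position: [502.0, 109.5, 51.0]
contact_force: [-0.3, 0.8, 0.8]
grasp_force: 0.0
position: [501.9, 109.6, 50.0]
contact_force: [0.1, -0.5, -0.7]
grasp_force: 0.0
position: [501.9, 109.5, 49.0]
contact_force: [0.8, -0.5, 0.6]
grasp_force: 0.0
```

```bash
python3 -m jog '[[[0,0,-0.005],[0,0,0],1],[[0,0,-0.01],[0,0,0],1],[[0,0,-0.01],[0,0,0],1]]' | egrep 'pos|force'
python3 -m jog '[[[0,0,-0.005],[0,0,0],1],[[0,0,-0.005],[0,0,0],1]]' | egrep 'pos|force'
```

```text
position: [501.9, 109.5, 47.9]
contact_force: [-0.6, 0.3, -0.1]
grasp_force: 0.0
position: [502.0, 109.6, 47.8]
contact_force: [-0.2, 0.2, 2.6]
grasp_force: 1.2
```

```bash
python3 -m jog '[[[0,0,0],[0,0,0],1]]' | egrep 'pos|force'
python3 -m jog '[[[0,0,-0.003],[0,0,0],1],[[0,0,-0.003],[0,0,0],1]]' | egrep 'pos|force'
python3 -m jog '[[[0,0,0],[0,0,0],1]]' | egrep 'pos|force'
```

```text
position: [502.0, 109.6, 47.7]
contact_force: [-1.4, -1.3, 2.8]
grasp_force: 1.4
position: [502.0, 109.5, 47.7]
contact_force: [-1.5, 0.4, 5.7]
grasp_force: 2.7
position: [502.0, 109.5, 47.7]
contact_force: [-2.2, 0.2, 5.2]
grasp_force: 2.7
```

```bash
python3 -m jog '[[[0.002,-0.02,0],[0,0,0],1],[[0.006,-0.06,0],[0,0,0],1],[[0.01,-0.1,0],[0,0,0],1],[[0.014,-0.14,0],[0,0,0],1],[[0.019,-0.18,0],[0,0,0],1],[[0.023,-0.22,0],[0,0,0],1],[[0.027,-0.26,0],[0,0,0],1],[[0.031,-0.3,0],[0,0,0],1]]' | egrep 'pos|force'
python3 -m jog '[[[0.004,-0.04,0],[0,0,0],1],[[0.008,-0.08,0],[0,0,0],1],[[0.012,-0.12,0],[0,0,0],1],[[0.017,-0.16,0],[0,0,0],1],[[0.021,-0.2,0],[0,0,0],1]]' | egrep 'clock|pos|force'
```

```text
position: [505.8, 79.7, 47.6]
contact_force: [-0.2, 4.6, 6.1]
grasp_force: 2.7
clock: 7.0
position: [507.9, 59.6, 47.6]
contact_force: [-0.6, 3.2, 5.6]
grasp_force: 2.8
```

Friction is about 3–4 N along the edge, so I'll lighten the touch by 0.3 mm and check that the tray hasn't shifted.

```bash
python3 -m jog '[[[0,0,0.003],[0,0,0],1],[[0,0,0.003],[0,0,0],1]]' | egrep 'clock|pos|force'
python3 - <<'E'
from h import *
d=snap('top','top2'); a=dict(np.load('pics/top1.npz'))['frame'].astype(float).mean(2).astype('f4'); b=d['frame'].astype('f4').mean(2)
# shift of far part of tray, left end, right end, and a background control
for n,(u0,u1,v0,v1) in dict(far=(205,400,125,180),right=(365,400,150,270),left=(208,245,140,200),bottle=(400,460,140,200),crock=(140,205,230,295)).items():
    A,B=a[v0:v1,u0:u1].copy(),b[v0:v1,u0:u1].copy(); print(n,cv2.phaseCorrelate(A,B,cv2.createHanningWindow(A.shape[::-1],cv2.CV_32F)), abs(A-B).mean())
cv2.imwrite('pics/c2.png',cv2.resize(d['frame'][120:300,190:410,::-1],None,fx=3,fy=3))
E
```

```text
clock: 7.2
position: [507.7, 59.2, 47.7]
contact_force: [1.9, 0.2, 4.1]
grasp_force: 1.9
far ((-0.004335186131811497, -0.011279430502884935), 1.0163168172836303) 4.214359
right ((-0.02343020545051644, -0.07741914550087614), 1.0131877660751343) 4.0392065
left ((0.02552524791054367, 0.11247869566190616), 0.9328729140758515) 4.4340844
bottle ((-0.054031315316709794, -0.030341908905818116), 1.052232691976759) 1.2861512
crock ((0.06312051219884296, -0.0014882312135497955), 0.3930295039842158) 39.1701
```

View pics/c2.png

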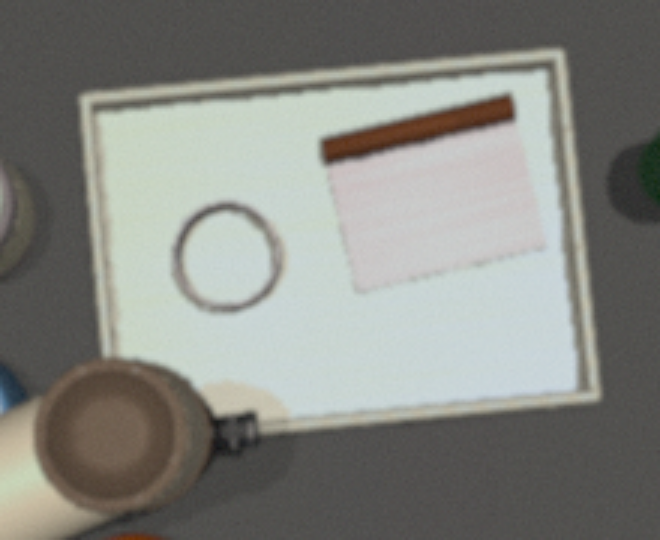

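The crop shows the arm over the near left part of the edge, and the tray hasn't moved (shift under 0.15 px). I'll carry on at about 4 N.

```bash
python3 -m jog '[[[0.004,-0.04,0],[0,0,0],1],[[0.008,-0.08,0],[0,0,0],1],[[0.012,-0.12,0],[0,0,0],1],[[0.017,-0.16,0],[0,0,0],1],[[0.021,-0.2,0],[0,0,0],1],[[0.025,-0.24,0],[0,0,0],1],[[0.029,-0.28,0],[0,0,0],1],[[0.034,-0.32,0],[0,0,0],1],[[0.038,-0.36,0],[0,0,0],1],[[0.042,-0.4,0],[0,0,0],1]]' | egrep 'clock|pos|force'
python3 -m jog '[[[0.004,-0.04,0],[0,0,0],1],[[0.008,-0.08,0],[0,0,0],1],[[0.012,-0.12,0],[0,0,0],1],[[0.017,-0.16,0],[0,0,0],1],[[0.021,-0.2,0],[0,0,0],1],[[0.025,-0.24,0],[0,0,0],1],[[0.029,-0.28,0],[0,0,0],1],[[0.034,-0.32,0],[0,0,0],1],[[0.038,-0.36,0],[0,0,0],1],[[0.042,-0.4,0],[0,0,0],1]]' | egrep 'clock|pos|force'
```

```text
clock: 8.25
position: [511.2, 19.7, 47.6]
contact_force: [0.1, 4.3, 5.3]
grasp_force: 2.8
clock: 9.25
position: [515.2, -20.2, 47.6]
contact_force: [0.2, 4.9, 6.1]
grasp_force: 3.0
```

Force creeps up to about 6 N while sliding, so I'll lift another 0.3 mm as I go.

```bash
python3 -m jog '[[[0.004,-0.04,0.003],[0,0,0],1],[[0.008,-0.08,0.003],[0,0,0],1],[[0.012,-0.12,0.003],[0,0,0],1],[[0.017,-0.16,0.003],[0,0,0],1],[[0.021,-0.2,0.003],[0,0,0],1]]' | egrep 'clock|pos|force'
python3 -m jog '[[[0.004,-0.04,0],[0,0,0],1],[[0.008,-0.08,0],[0,0,0],1],[[0.012,-0.12,0],[0,0,0],1],[[0.017,-0.16,0],[0,0,0],1],[[0.021,-0.2,0],[0,0,0],1]]' | egrep 'clock|pos|force'
```

```text
clock: 9.75
position: [517.4, -40.9, 47.7]
contact_force: [-0.6, 2.3, 3.6]
grasp_force: 2.1
clock: 10.25
position: [519.6, -60.9, 47.7]
contact_force: [-0.6, 2.4, 3.4]
grasp_force: 1.7
```

```bash
python3 -m jog '[[[0.004,-0.04,0],[0,0,0],1],[[0.008,-0.08,0],[0,0,0],1],[[0.012,-0.12,0],[0,0,0],1],[[0.017,-0.16,0],[0,0,0],1],[[0.021,-0.2,0],[0,0,0],1],[[0.025,-0.24,0],[0,0,0],1],[[0.029,-0.28,0],[0,0,0],1],[[0.034,-0.32,0],[0,0,0],1]]' | egrep 'clock|pos|force'
python3 -m jog '[[[0.004,-0.04,0],[0,0,0],1],[[0.008,-0.08,0],[0,0,0],1],[[0.012,-0.12,0],[0,0,0],1],[[0.017,-0.16,0],[0,0,0],1],[[0.021,-0.2,0],[0,0,0],1],[[0.025,-0.24,0],[0,0,0],1],[[0.029,-0.28,0],[0,0,0],1],[[0.034,-0.32,0],[0,0,0],1]]' | egrep 'clock|pos|force'
```

```text
clock: 11.05
position: [523.0, -92.8, 47.7]
contact_force: [-0.5, 1.9, 2.2]
grasp_force: 1.3
clock: 11.85
position: [526.5, -124.8, 47.8]
contact_force: [-0.8, 0.6, 1.4]
grasp_force: 0.9
```

Now it's getting too light, so I'll lower 0.2 mm.

```bash
python3 -m jog '[[[0.004,-0.04,-0.002],[0,0,0],1],[[0.008,-0.08,-0.002],[0,0,0],1],[[0.012,-0.12,-0.002],[0,0,0],1],[[0.017,-0.16,-0.002],[0,0,0],1],[[0.021,-0.2,-0.002],[0,0,0],1]]' | egrep 'clock|pos|force'
python3 -m jog '[[[0.004,-0.04,-0.001],[0,0,0],1],[[0.008,-0.08,-0.001],[0,0,0],1],[[0.012,-0.12,-0.001],[0,0,0],1],[[0.017,-0.16,-0.001],[0,0,0],1],[[0.021,-0.2,-0.001],[0,0,0],1],[[0.025,-0.24,-0.002],[0,0,0],1]]' | egrep 'clock|pos|force'
```

```text
clock: 12.35
position: [528.8, -144.7, 47.7]
contact_force: [0.1, 3.2, 3.2]
grasp_force: 1.8
clock: 12.95
position: [531.3, -168.6, 47.6]
contact_force: [-0.4, 4.5, 5.8]
grasp_force: 3.1
```

```bash
python3 -m jog '[[[0.004,-0.04,0.001],[0,0,0],1],[[0.008,-0.08,0.001],[0,0,0],1],[[0.012,-0.12,0.001],[0,0,0],1],[[0.017,-0.16,0.001],[0,0,0],1],[[0.021,-0.2,0.001],[0,0,0],1],[[0.025,-0.24,0.001],[0,0,0],1]]' | egrep 'clock|pos|force'
python3 - <<'E'
from h import *
d=snap('wrist','wrist3')
E
```

```text
clock: 13.55
position: [533.7, -192.7, 47.7]
contact_force: [-0.3, 3.8, 5.5]
grasp_force: 2.7
```

View pics/wrist3.png

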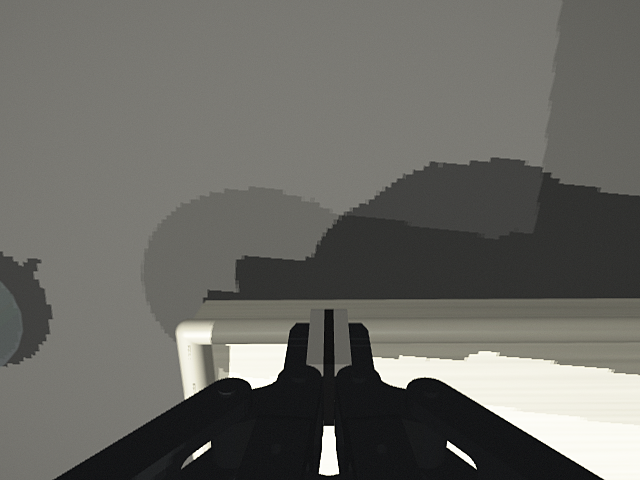

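The fingertips (328,310) rest on the rim, whose band is at rows 320–344. The jar-side corner's rim centre is at about (187,332).

```bash
python3 - <<'E'
from h import *
d=dict(np.load('pics/wrist3.npz')); d={k:(v if v.ndim else float(v)) for k,v in d.items()}
for p in [(187,332),(180,332),(240,332),(420,331)]: print(p,w(d,*p,28.5),w(d,*p))
s=read_state(); print(s['position'],s['contact_force'])
E
python3 -m jog '[[[0.004,-0.04,0.001],[0,0,0],1],[[0.008,-0.08,0.001],[0,0,0],1],[[0.012,-0.12,0.001],[0,0,0],1],[[0.017,-0.16,0.001],[0,0,0],1],[[0.021,-0.2,0.001],[0,0,0],1],[[0.025,-0.24,0.001],[0,0,0],1]]' | egrep 'clock|pos|force'
```

```text
(187, 332) [ 540.6 -247.6   28.5] [ 540.5 -247.6   28.7]
(180, 332) [ 540.9 -250.3   28.5] [ 540.9 -250.3   28.6]
(240, 332) [ 538.6 -227.5   28.5] [ 538.1 -227.3   29.3]
(420, 331) [ 531.  -159.1   28.5] [ 531.  -159.1   28.6]
[ 533.76231561 -193.13643958   47.68341995] [-0.95414298  3.54105489  4.94770128]
clock: 14.2
position: [536.0, -216.7, 47.6]
contact_force: [-0.6, 4.9, 5.1]
grasp_force: 2.7
```

```bash
python3 -m jog '[[[0.005,-0.04,0.001],[0,0,0],1],[[0.01,-0.08,0.001],[0,0,0],1],[[0.015,-0.12,0.001],[0,0,0],1],[[0.02,-0.16,0.001],[0,0,0],1],[[0.025,-0.2,0.001],[0,0,0],1],[[0.03,-0.24,0.001],[0,0,0],1],[[0.035,-0.28,0.001],[0,0,0],1],[[0.038,-0.31,0.001],[0,0,0],1],[[0.038,-0.31,0.001],[0,0,0],1],[[0.038,-0.31,0.001],[0,0,0],1],[[0.038,-0.31,0.001],[0,0,0],1]]' | egrep 'clock|pos|force'
python3 - <<'E'
from h import *
d=snap('wrist','wrist4'); t=snap('top','top3')
a=dict(np.load('pics/top1.npz'))['frame'].astype('f4').mean(2); b=t['frame'].astype('f4').mean(2)
for n,(u0,u1,v0,v1) in dict(far=(205,365,125,180),left=(208,245,140,280)).items():
    A,B=a[v0:v1,u0:u1].copy(),b[v0:v1,u0:u1].copy(); print(n,cv2.phaseCorrelate(A,B,cv2.createHanningWindow(A.shape[::-1],cv2.CV_32F)))
E
```

```text
clock: 15.3
position: [539.8, -248.0, 47.7]
contact_force: [-0.3, -0.1, 3.5]
grasp_force: 1.9
far ((-0.08799671876536763, 0.06566844596503785), 0.9915808248519897)
left ((0.04855630721232984, 0.04027412965699284), 1.0223879370424482)
```

View pics/wrist4.png

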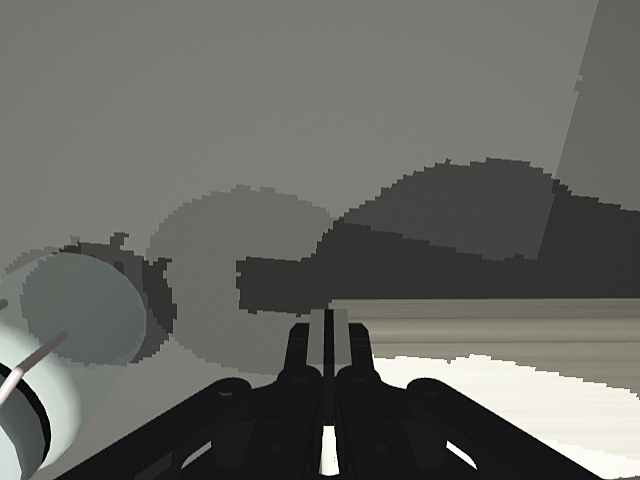

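The fingertips (328,310) sit on the jar-side corner with about 3.5 N on it. The tray hasn't moved (under 0.1 px), and the jar is clear on the left. I'll hand it in.

```bash
python3 -m jog '[[[0,0,0],[0,0,0],1],[[0,0,0],[0,0,0],1]]' | egrep 'clock|pos|force'
python3 -c "from bench import job_done; print(job_done())"
```

```text
clock: 15.6
position: [539.8, -247.9, 47.7]
contact_force: [-1.8, -3.2, 3.0]
grasp_force: 1.7
the job is handed in; nothing more can be done
None
```

I ran the fingertips along the tray's near edge from the crock-side corner to the jar-side corner, with 1.4–6 N of contact in every reading; they now rest at the jar-side corner at about 3 N, the tray has not visibly shifted, and the job was handed in at 15.6 s.

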